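# Match the risers to their trucks and set the wheelbase jig

## Task

Get the skateboard truck jig ready for drilling: lay each truck's matching aluminium riser (the one with the same outline as its upturned baseplate) flat on that baseplate with the edges in line all round, and turn the black knob, which drives the sliding truck, so that the sliding truck's pointer ends up in line with the line on the white clip. One riser fits neither truck: leave it, the clip and everything else on the worktop where they are.

Things in the scene. Friction and masses are not known exactly. Their poses are not given: they have to be found in the camera images.
- jig: Fixed wheelbase jig: plywood bed 150 x 430 x 20 mm (x -45..105, y -215..215). Origin on the worktop, y along the bed. A fixed truck (+y end) and a sliding truck (-y end) stand wheels-side down, flat steel baseplates upturned 66 mm above the worktop; axles stick out +-68 mm along x, 41 mm up. Knob between them. Pointer and clip on the +x side, under 35 mm high.
- plate_square (a point): Centre of the top face of the fixed truck's baseplate: square-cornered rectangle, 84 mm along its y, 56 mm along its x, 8 mm thick. z up.
- plate_round (a point): Centre of the top face of the sliding truck's baseplate: oblong with half-round ends, 112 mm along its y, 56 mm along its x, 8 mm thick. z up. It moves with the sliding truck along the jig's y.
- riser_round: Aluminium riser, flat plate 12 mm thick, oblong with half-round ends, 112 mm along its y, 56 mm along its x, 150 g or so, loose on the worktop. Origin at the centre of the underside, z up.
- riser_square: Aluminium riser, flat plate 12 mm thick, square-cornered rectangle 84 mm along its y, 56 mm along its x, loose on the worktop. Origin at the centre of the underside, z up.
- riser_slotted: Aluminium riser, 12 mm thick, 96 mm along its y, 56 mm along its x, with a slot 22 mm wide and 56 mm long open at the +y end (U shape). Origin at the centre of the outline's underside.
- knob (a joint): Angle of the knob (rad), 0 at the start, grows clockwise seen from above, up to 2.0. Each radian drives the sliding truck and its pointer 16 mm towards the jig's -y.
- knob_grip (a point): Point on the knob's vertical axis at the height to grip the knob's bar. 57 mm above the worktop. The bar is 57 mm long, 14 mm thick, 32 mm tall (32 to 64 mm above the worktop); it lies along this point's x, at joint 0 along the jig's x; on a disc 60 mm across.
- pointer_tip (a point): Tip of the sliding truck's pointer (a slim dark needle pointing to the jig's +x), about 31 mm above the worktop.
- mark (a point): Top of the dark line on the white clip (26 x 22 x 12 mm) on the jig just beyond the pointer tip, at the line's end nearest the pointer. In line means tip and this point have the same y in the jig's frame. It starts 9 to 22 mm from the tip, towards the jig's -y. Do not shift the clip.
- wheel: Bystander: blue urethane skateboard wheel lying flat, 60 mm across, 44 mm high. Origin at the centre of the underside.
- saucer: Bystander: white ceramic saucer of bearings, 88 mm across, 16 mm high. Origin at the centre of the underside.
- ttool: Bystander: steel T-tool lying flat, stem 100 mm along its x from the origin, 100 mm crossbar at the stem's far end, bars 16 mm thick.
Things that resemble listed ones, but are neither listed nor needed, are in the scene too. Leave any blue or pink look-alike of the riser_round alone.

How it is judged:
At the end, for the whole second after the job is handed in: Each matching riser lies at rest flat on its truck's baseplate, centred within 6 mm, long edges parallel within 0.12 rad; the pointer tip is within 3 mm of the clip's line along the jig. The slotted riser, wheel, saucer and T-tool are within 30 mm, and the clip within 3 mm, of where they started (horizontal distance between riser_round and plate_round below 0.006 m and angle between the y axis of riser_round and the y axis of plate_round, either way round below 0.12 rad and z of riser_round in the frame of plate_round between -0.003 and 0.003 m and angle between each of riser_round, riser_square's own z axis and vertical below 0.06 rad and linear speed of each of riser_round, riser_square below 0.02 m/s and horizontal distance between riser_square and plate_square below 0.006 m and angle between the y axis of riser_square and the y axis of plate_square, either way round below 0.12 rad and z of riser_square in the frame of plate_square between -0.003 and 0.003 m and y of pointer_tip in the frame of mark between -0.003 and 0.003 m and velocity of joint knob between -0.05 and 0.05 rad/s); the robot touches nothing.
It fails at once if the slotted riser is moved more than 30 mm (distance of riser_slotted from where it was at the start of the episode above 0.03 m).
It fails at once if the wheel is moved more than 30 mm (distance of wheel from where it was at the start of the episode above 0.03 m).
It fails at once if the saucer is moved more than 30 mm (distance of saucer from where it was at the start of the episode above 0.03 m).
It fails at once if the T-tool is moved more than 30 mm (distance of ttool from where it was at the start of the episode above 0.03 m).
It fails at once if the clip is shifted more than 3 mm (distance of mark from where it was at the start of the episode above 0.003 m).
It also fails if it takes over 67 s, if anything falls off the work surface, if the arm or the gripper's body presses on something with over 40 N, if the wrist force passes 120 N, or if a joint passes its speed limit or range.

## Robot

A 6-joint arm with a two-finger parallel gripper is mounted at the origin on the work surface. World frame = base frame: x ahead of the robot, y to its left, z up, the work surface at z = 0. Lengths are in m, angles in rad, forces in N, time in s.
With the tool pointing down it reaches from about 0.25 to 0.725 m from the base axis. Payload 4 kg.
Tool frame: the origin (TCP) lies midway between the tips of the shut fingers; the grasp point (between the pads) lies 19 mm behind it (arm.grip_depth is the distance from the TCP to the grasp point, in m); z points along the fingers, y is the line along which they close (so a half turn about z gives the same grasp; the last joint's range is limited). The gripper opens to 85 mm and grips with 20 to 120 N. Pads are 22 mm wide; open, the fingers measure 114 mm over their backs; the gripper's body (76 mm by 85 mm) begins 54 mm behind the grasp point. The pads swing forward as they close: fully open they stand 13 mm farther back than shut.
Start: joints at [0, 0.241, 0.005, 1.335, 0, 1.571], TCP at [0.5, -0, 0.231] pointing down, gripper open.
Joint ranges: [-2.72, 2.72], [-1.05, 1.87], [-1.09, 1.28], [-1.99, 2.15], [-1.42, 1.44], [-3.14, 3.14]. Speed limits (rad/s): [2.79, 2.79, 3.14, 3.14, 3.14, 3.14].

## Interface

Orientations are given as a unit quaternion [x, y, z, w].
In Python, from plant import arm, eyes gives the robot as it stands.
- The arm moves only by the tool jog_arm, never from a script. Its argument "series" is a list of rows, each an object with "jaw": the closure, from -1 (fully open) to 1 (shut); "offset": the shift along the tool's x, y, z in mm, a list of three; "twist": the turn about the tool's z in rad. A call has 1 to 5 rows; each row is the pose to reach, as a shift and turn from the pose commanded when the call began, along the tool's axes at that moment; what a row does not reach only later rows make up. A row lasts 1/10 s, in which the tool goes at most 50 mm and 8.59 degrees, less where a joint would pass 70% of its speed; a pose out of reach is approached as far as the arm can. A call with a gripper value outside its range is refused whole. The fingers move at their own pace and stop on an object; the grip force is fixed at half the most. Time passes only in rows, so rows that repeat a pose let the fingers close. It gives the time, the measured TCP pose, the force, the opening and the grip force at its end, in the units of the state.
- arm.read_state(): the state, without advancing time (a new reading comes with each control period).
- eyes.grab_frame(name): name is "scene" or "side" or "wrist"; returns a dict with "frame" (400x640x3 uint8, red, green, blue), "fx", "fy", "cx", "cy" (pixels), "position" and "orientation" of the camera in the world. Camera axes: x right, y up, looking along -z (the intrinsics and any distortion apply to the point x, -y, -z); pixel columns grow to the right and rows downward; lengths in m; the calibration is good to about 2 mm. A picture is of the moment at which its call begins. There is no depth.
- arm.close_job(): hands the job in; it is judged then, once.
The state is a dict: "time": time; "joint_positions": joint angles; "joint_vel": joint speeds; "joint_efforts": joint torques, N m; "eef_pos": TCP position; "tool_rot": TCP orientation; "contact_force": force on the tool from outside, world axes, zero at the start; "ft_torque": the same for the moment, N m; "gripper_width": opening from 0.0 (shut) to 1.0 (fully open); "finger_force": force on a finger pad.
Only numpy, scipy, OpenCV 4.12 (cv2) and the standard library are available. Lean on these libraries where they do the work, as an engineer would, in place of code of your own. Each camera call takes 0.05 s, during which the arm holds its last target. There are 200 camera calls.

## Working session

There is one attempt and no reset: what is moved stays moved. The work goes in short steps, Python scripts to look and compute and a tool call to move; the robot and the scene stay as the last step left them, time stands still between calls to the robot, and variables do not carry over. Pictures are saved under pics/ and viewed, at most 10 in all, crops included, and the job is handed in when it is done.

Besides the shell and the picture viewer there is one more tool, called after "Call:" as name(argument=value, ...) on one line, values as JSON. jog_arm: Moves the arm, as the interface text tells. Its arguments: {"type":"object","properties":{"series":{"type":"array"}},"required":["series"]}

```bash
mkdir -p pics; cat > h.py <<'E'
import numpy as np, cv2, json
from scipy.spatial.transform import Rotation as R
from plant import arm, eyes
def grab(n,f):
    d=eyes.grab_frame(n); cv2.imwrite(f'pics/{f}.png',d['frame'][:,:,::-1])
    np.savez(f'pics/{f}.npz',**{k:np.array(v) for k,v in d.items()}); return d
def load(f): return dict(np.load(f'pics/{f}.npz'))
def p2w(d,u,v,z):
    r=R.from_quat(d['orientation']).as_matrix()@np.array([(u-d['cx'])/d['fx'],-(v-d['cy'])/d['fy'],-1])
    p=d['position']; return p+r*(z-p[2])/r[2]
def w2p(d,P):
    c=R.from_quat(d['orientation']).as_matrix().T@(np.array(P)-d['position'])
    return np.array([d['cx']-d['fx']*c[0]/c[2], d['cy']+d['fy']*c[1]/c[2]])
E
python3 - <<'E'
from h import *
for n in('scene','side','wrist'):
    d=grab(n,n+'0'); print(n,{k:np.round(v,3) for k,v in d.items() if k!='frame'}, d.keys())
print(arm.read_state())
E
```

```text
scene {'fx': np.float64(371.202), 'fy': np.float64(371.202), 'cx': np.float64(317.63), 'cy': np.float64(204.061), 'position': array([ 0.977, -0.598,  0.817]), 'orientation': array([0.367, 0.13 , 0.301, 0.871])} dict_keys(['frame', 'fx', 'fy', 'cx', 'cy', 'position', 'orientation'])
side {'fx': np.float64(361.116), 'fy': np.float64(361.116), 'cx': np.float64(320.486), 'cy': np.float64(199.453), 'position': array([0.495, 0.596, 0.7  ]), 'orientation': array([ 0.   ,  0.376,  0.926, -0.007])} dict_keys(['frame', 'fx', 'fy', 'cx', 'cy', 'position', 'orientation'])
wrist {'fx': np.float64(354.614), 'fy': np.float64(354.614), 'cx': np.float64(317.457), 'cy': np.float64(199.182), 'position': array([0.5  , 0.076, 0.373]), 'orientation': array([-0.15 ,  0.001,  0.   ,  0.989])} dict_keys(['frame', 'fx', 'fy', 'cx', 'cy', 'position', 'orientation'])
{'time': 0.15, 'joint_positions': array([ 4.38521921e-06,  2.41259606e-01,  4.00835236e-03,  1.33522345e+00,
       -8.20385391e-06,  1.57078795e+00]), 'joint_vel': array([-0.00048724, -0.00315672,  0.00302513, -0.00227356, -0.00124534,
       -0.00081939]), 'joint_efforts': array([-1.62746033e-03, -3.72633219e+01,  2.52638429e+01,  1.23480460e-02,
       -1.30651040e-05,  1.49362950e-05]), 'eef_pos': array([ 4.99498658e-01, -2.99458549e-07,  2.30597980e-01]), 'tool_rot': array([ 7.07102018e-01,  7.07111047e-01, -5.96296328e-04, -5.90497698e-04]), 'contact_force': array([-0.2994458 ,  0.04644863, -1.13789794]), 'ft_torque': array([0.05622275, 0.03636987, 0.05496868]), 'finger_force': 0.0, 'gripper_width': 1.0022945679492088}
```

View pics/scene0.png

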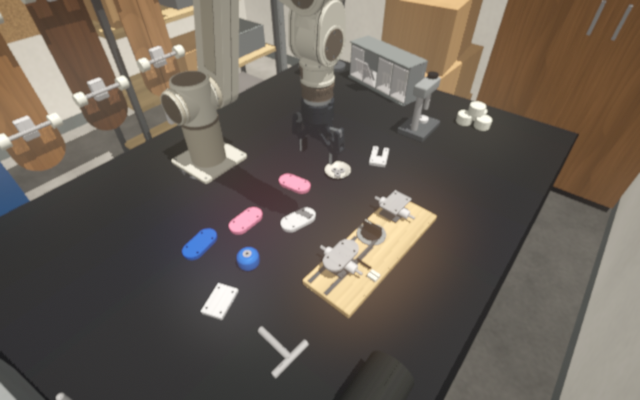

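View pics/side0.png

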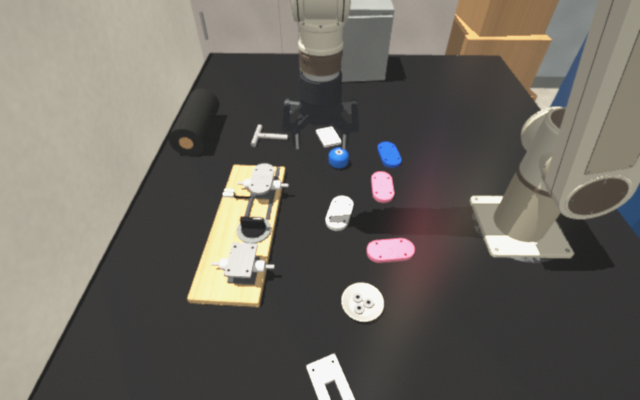

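Scene view: the white oblong at (298,220) is the riser_round candidate. Its look-alikes are pink at (295,183) and (246,220), and blue at (200,243). The square riser is at (220,301) and the slotted one at (379,157). Others are the wheel (248,258), saucer (338,170), T-tool (285,350), knob (371,232) and clip (373,275). I'll check the choice in a close crop.

```bash
python3 - <<'E'
from h import *
s=cv2.imread('pics/scene0.png'); e=cv2.imread('pics/side0.png')
f=lambda i,x,y,w,h,W,H: cv2.resize(i[y:y+h,x:x+w],(W,H),interpolation=cv2.INTER_CUBIC)
a=np.hstack([f(s,270,180,100,75,400,300),f(s,300,180,140,105,400,300)])
b=np.hstack([f(e,300,110,120,90*1,400,300)if 0 else f(e,290,120,160,120,400,300),f(e,190,155,200,150,400,300)])
cv2.imwrite('pics/c1.png',np.vstack([a,b]))
for n,pts in (('scene0',[(298,220,.012),(220,301,.012),(396,204,.066),(341,255,.066),(371,230,.064),(373,275,.032)]),('side0',[(340,212,.012),(328,136,.012),(241,259,.066),(262,180,.066),(252,223,.064)])):
    d=load(n)
    for p in pts: print(n,p,np.round(p2w(d,*p),3))
E
```

```text
scene0 (298, 220, 0.012) [ 0.456 -0.041  0.012]
scene0 (220, 301, 0.012) [ 0.483 -0.367  0.012]
scene0 (396, 204, 0.066) [0.674 0.145 0.066]
scene0 (341, 255, 0.066) [ 0.657 -0.104  0.066]
scene0 (371, 230, 0.064) [0.67  0.017 0.064]
scene0 (373, 275, 0.032) [ 0.743 -0.083  0.032]
side0 (340, 212, 0.012) [ 0.449 -0.029  0.012]
side0 (328, 136, 0.012) [ 0.479 -0.358  0.012]
side0 (241, 259, 0.066) [0.665 0.157 0.066]
side0 (262, 180, 0.066) [ 0.651 -0.088  0.066]
side0 (252, 223, 0.064) [0.657 0.056 0.064]
```

View pics/c1.png

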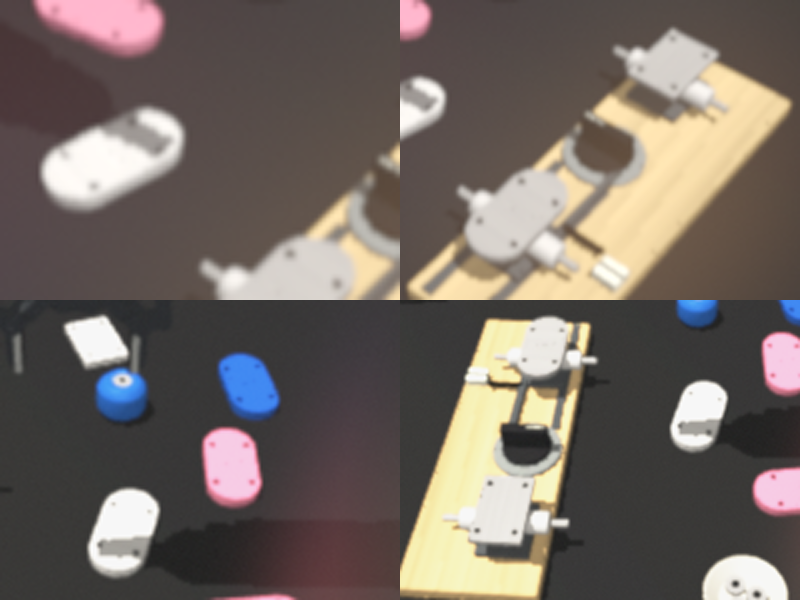

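View pics/wrist0.png

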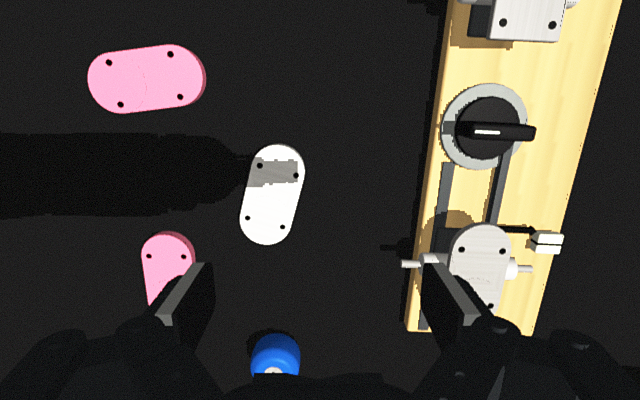

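The crop confirms it: the plain white oblong at scene (298,220) / wrist (272,195) is riser_round, and the grey band across it is only the gripper's shadow. The wrist view shows the knob bar at (497,131), the pointer tip at about (535,229) and the clip line at about (547,242). Next I fit known outlines to masks.

```bash
cat >> h.py <<'E'
from scipy.optimize import minimize
def outline(kind):
    if kind=='round':
        t=np.linspace(0,np.pi,30); a=np.c_[.028*np.cos(t),.028+.028*np.sin(t)]; return np.r_[a,-a]
    w,l={'square':(.056,.084),'slot':(.056,.096)}[kind]
    return np.array([[w,l],[-w,l],[-w,-l],[w,-l]])/2
BED=np.array([[-.045,-.215],[.105,-.215],[.105,.215],[-.045,.215]])
def poly(d,o,q,z):
    c,s=np.cos(q[2]),np.sin(q[2]); P=o@np.array([[c,s],[-s,c]])+q[:2]
    return np.array([w2p(d,[*p,z]) for p in P])
def fit(d,mask,o,q0,z0,z1):
    """fit convex prism silhouette (x,y,yaw) to mask"""
    m=mask>0
    def cost(p):
        q=q0+np.array(p)*[.001,.001,.01]
        pts=np.r_[poly(d,o,q,z0),poly(d,o,q,z1)].astype(np.float32)
        im=np.zeros(m.shape,np.uint8); cv2.fillConvexPoly(im,np.round(cv2.convexHull(pts)*16).astype(int),1,shift=4)
        i=im>0; return 1-(i&m).sum()/(i|m).sum()
    best=None
    for k in (8,3):
        p0=[0,0,0] if best is None else best.x
        S=np.array([p0]+[np.array(p0)+k*v for v in np.eye(3)])
        best=minimize(cost,p0,method='Nelder-Mead',options=dict(initial_simplex=S,xatol=.05,fatol=1e-5))
    return q0+best.x*[.001,.001,.01],best.fun
def blob(mask,u,v):
    n,l,st,c=cv2.connectedComponentsWithStats(mask.astype(np.uint8)); return l==l[v,u]
def hull(m):
    c=cv2.convexHull(np.argwhere(m)[:,::-1].astype(np.int32)); o=np.zeros(m.shape,np.uint8); cv2.fillConvexPoly(o,c,1); return o
def sv(d):
    h=cv2.cvtColor(np.ascontiguousarray(d['frame']),cv2.COLOR_RGB2HSV).astype(int); return h[...,0],h[...,1],h[...,2]
E
python3 - <<'E'
from h import *
for n,uv in (('wrist0',(268,215)),('scene0',(290,223)),('side0',(341,205))):
    d=load(n);H,S,V=sv(d); m=hull(blob((V>75)&(S<60),*uv))
    print(n,m.sum(),fit(d,m,outline('round'),np.array([.452,-.035,-.2]),0,.012))
for n,uv in (('scene0',(220,301)),('side0',(328,136))):
    d=load(n);H,S,V=sv(d); m=hull(blob((V>90)&(S<60),*uv))
    print(n,m.sum(),fit(d,m,outline('square'),np.array([.481,-.362,-.2]),0,.012))
for n,uv in (('scene0',(410,230)),('side0',(220,240))):
    d=load(n);H,S,V=sv(d); m=hull(blob((V>70)&(S>50)&(H>8)&(H<32),*uv))
    print(n,m.sum(),fit(d,m,BED,np.array([.66,.035,-.05]),0,.02))
E
```

```text
wrist0 5054 (array([ 0.44940512, -0.03382535, -0.26844621]), np.float64(0.020569620253164556))
scene0 125306 (array([ 0.72610225, -0.25183747, -1.17037912]), np.float64(0.9909661870446184))
side0 836 (array([ 0.45203462, -0.03216807, -0.27638008]), np.float64(0.09449760765550241))
scene0 964 (array([ 0.47702169, -0.36553147,  0.31207994]), np.float64(0.10373443983402486))
side0 421 (array([ 0.47903921, -0.36409886,  0.38028806]), np.float64(0.07565011820330969))
scene0 17042 (array([ 0.73449711, -0.04259892, -0.19873444]), np.float64(0.481742063030585))
side0 7740 (array([ 0.66240052,  0.01570415, -0.03819468]), np.float64(0.17204995693367786))
```

Call:
jog_arm(series=[{"jaw": -1, "offset": [0, 50, -20], "twist": 0}, {"jaw": -1, "offset": [0, 100, -40], "twist": 0}, {"jaw": -1, "offset": [0, 140, -40], "twist": 0}, {"jaw": -1, "offset": [0, 140, -40], "twist": 0}, {"jaw": -1, "offset": [0, 140, -40], "twist": 0}])

```text
time: 0.65
eef_pos: [0.6404, -0.0, 0.2682]
tool_rot: [0.707, 0.707, -0.002, -0.002]
contact_force: [-0.2, -0.8, -0.2]
gripper_width: 0.995
finger_force: 0.0
```

```bash
python3 - <<'E'
from h import *
d=grab('wrist','w1'); print(d['position'],d['orientation']); s=arm.read_state(); print(s['eef_pos'],s['joint_positions'])
cv2.imwrite('pics/w1b.png',cv2.resize(d['frame'][:,:,::-1][0:340,180:500],(565,600),interpolation=cv2.INTER_CUBIC))
E
```

```text
[0.64136441 0.07615392 0.41102505] [-1.50288535e-01  2.65063147e-03  5.06450859e-04  9.88638495e-01]
[ 6.39476519e-01 -3.64447183e-05  2.69648255e-01] [-5.23738079e-05  5.30173329e-01  5.30854061e-01  1.57486302e+00
 -9.72948262e-06  1.57078897e+00]
```

View pics/w1b.png

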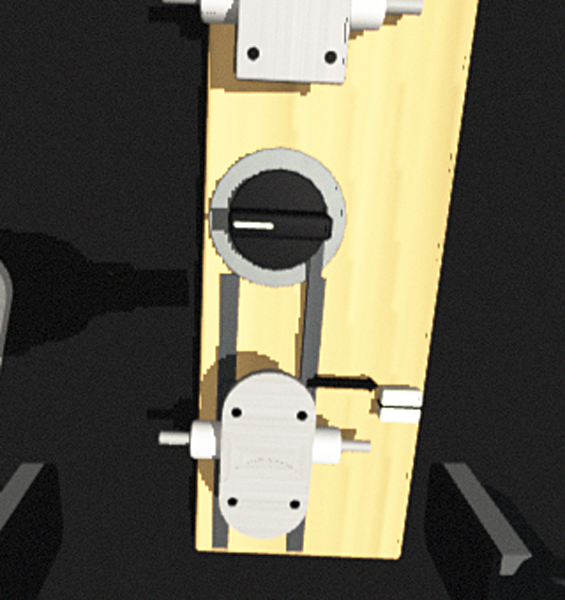

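The view (pixels ÷1.766, +180 in u) shows the pointer tip at (380,384), the clip line from (380,405) to (421,408), the knob bar from 229 to 331 at y≈224, the round plate centred at (266,455) and the square plate's lower edge at (236,78)–(345,83).

```bash
python3 - <<'E'
from h import *
d=load('w1')
c=lambda x,y,z:p2w(d,180+x/1.766,y/1.766,z)
for n,x,y,z in [('bl',197,550,.02),('br',401,558,.02),('bed left up',209,100,.02),('bed right up',470,50,.02),('tip',380,384,.031),('markL',380,405,.032),('markR',421,408,.032),('barL',229,224,.064),('barR',331,226,.064),('disc',280,217,.032),('rp top',268,372,.066),('rp bot',263,538,.066),('rp l',219,452,.066),('rp r',315,457,.066),('sq bl',236,78,.066),('sq br',345,83,.066),('rh1',236,412,.066),('rh2',302,415,.066),('rh3',232,502,.066),('rh4',295,504,.066)]:
    print(n,np.round(c(x,y,z),4))
H,S,V=sv(d)
m=((V>140)&(S<40)); m[:,:305]=0; m[:,358:]=0; m=cv2.morphologyEx(m.astype(np.uint8),cv2.MORPH_OPEN,np.ones((19,19)))
m=hull(blob(m,330,258)); print(m.sum(),fit(d,m,outline('round'),np.array([.65,-.095,-.05]),.065,.066))
E
```

```text
bl [ 0.6061 -0.1963  0.02  ]
br [ 0.7544 -0.2025  0.02  ]
bed left up [0.6196 0.1077 0.02  ]
bed right up [0.7682 0.1341 0.02  ]
tip [ 0.7279 -0.0637  0.031 ]
markL [ 0.7286 -0.0779  0.032 ]
markR [ 0.7554 -0.0799  0.032 ]
barL [0.632  0.0412 0.064 ]
barR [0.6877 0.0401 0.064 ]
disc [0.6615 0.0421 0.032 ]
rp top [ 0.6542 -0.0436  0.066 ]
rp bot [ 0.6524 -0.1552  0.066 ]
rp l [ 0.6251 -0.095   0.066 ]
rp r [ 0.6835 -0.0982  0.066 ]
sq bl [0.6361 0.1144 0.066 ]
sq br [0.6915 0.112  0.066 ]
rh1 [ 0.6355 -0.0688  0.066 ]
rh2 [ 0.6748 -0.0706  0.066 ]
rh3 [ 0.6328 -0.1294  0.066 ]
rh4 [ 0.6721 -0.1306  0.066 ]
4137 (array([ 0.65386538, -0.09978627, -0.00112236]), np.float64(0.0804981098510118))
```

Call:
jog_arm(series=[{"jaw": -1, "offset": [20, 10, 30], "twist": -0.149}, {"jaw": -1, "offset": [41, 21, 60], "twist": -0.298}, {"jaw": -1, "offset": [41, 21, 90], "twist": -0.447}, {"jaw": -1, "offset": [41, 21, 120], "twist": -0.596}, {"jaw": -1, "offset": [41, 21, 120], "twist": -0.745}])

```text
time: 1.2
eef_pos: [0.6561, 0.041, 0.1472]
tool_rot: [0.398, 0.917, -0.002, -0.004]
contact_force: [-1.1, 0.2, 0.6]
gripper_width: 1.002
finger_force: 0.0
```

Call:
jog_arm(series=[{"jaw": -1, "offset": [0, 0, 0], "twist": -0.149}, {"jaw": -1, "offset": [0, 0, 0], "twist": -0.298}, {"jaw": -1, "offset": [0, 0, 0], "twist": -0.447}, {"jaw": -1, "offset": [0, 0, 0], "twist": -0.596}, {"jaw": -1, "offset": [0, 0, 0], "twist": -0.745}])

```text
time: 1.7
eef_pos: [0.6595, 0.0409, 0.1533]
tool_rot: [0.037, 0.999, 0.0, 0.001]
contact_force: [-0.2, 0.3, 0.8]
gripper_width: 1.003
finger_force: 0.0
```

Call:
jog_arm(series=[{"jaw": -1, "offset": [0, 0, 0], "twist": -0.037}, {"jaw": -1, "offset": [0, 0, 0], "twist": -0.037}, {"jaw": -1, "offset": [0, 0, 0], "twist": -0.037}])

```text
time: 2.0
eef_pos: [0.6602, 0.041, 0.1528]
tool_rot: [0.022, 1.0, 0.0, 0.001]
contact_force: [1.1, 0.4, 0.8]
gripper_width: 0.999
finger_force: 0.0
```

```bash
python3 - <<'E'
from h import *
d=grab('wrist','w2'); s=arm.read_state(); print(s['eef_pos'],s['joint_positions'],R.from_quat(s['tool_rot']).as_matrix().round(3))
E
```

```text
[0.66036877 0.04097009 0.15247209] [ 6.19788961e-02  6.03850789e-01  3.53042897e-01  1.31901278e+00
 -3.72445384e-05  1.06517160e-01] [[-0.999  0.045  0.001]
 [ 0.045  0.999  0.   ]
 [-0.001  0.    -1.   ]]
```

View pics/w2.png

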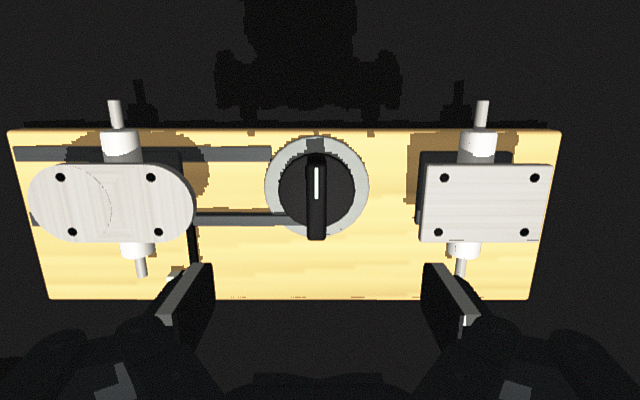

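Aligned: the bar is vertical at u=317, midway between the fingers. The square plate's corners are at (427,164), (553,164), (541,241) and (418,241). Descend and grip.

Call:
jog_arm(series=[{"jaw": -1, "offset": [0, 0, 30], "twist": 0}, {"jaw": -1, "offset": [0, 0, 60], "twist": 0}, {"jaw": -1, "offset": [0, 0, 90], "twist": 0}, {"jaw": -1, "offset": [0, 0, 112], "twist": 0}, {"jaw": -1, "offset": [0, 0, 112], "twist": 0}])

```text
time: 2.55
eef_pos: [0.6574, 0.0408, 0.0353]
tool_rot: [0.022, 1.0, -0.0, -0.004]
contact_force: [0.7, -1.3, 0.2]
gripper_width: 1.001
finger_force: 0.0
```

Call:
jog_arm(series=[{"jaw": 1, "offset": [0, 0, 0], "twist": 0}, {"jaw": 1, "offset": [0, 0, 0], "twist": 0}, {"jaw": 1, "offset": [0, 0, 0], "twist": 0}, {"jaw": 1, "offset": [0, 0, 0], "twist": 0}, {"jaw": 1, "offset": [0, 0, 0], "twist": 0}])

```text
time: 3.05
eef_pos: [0.6616, 0.04, 0.0405]
tool_rot: [0.022, 1.0, -0.001, 0.001]
contact_force: [-3.7, -2.6, 15.7]
gripper_width: 0.15
finger_force: 59.9
```

Call:
jog_arm(series=[{"jaw": 1, "offset": [0, 0, 0], "twist": 0}, {"jaw": 1, "offset": [0, 0, 0], "twist": 0}, {"jaw": 1, "offset": [0, 0, 0], "twist": 0}, {"jaw": 1, "offset": [0, 0, 0], "twist": 0}, {"jaw": 1, "offset": [0, 0, 0], "twist": 0}])

```text
time: 3.55
eef_pos: [0.6616, 0.04, 0.0406]
tool_rot: [0.022, 1.0, -0.001, 0.001]
contact_force: [-1.2, -2.9, 5.2]
gripper_width: 0.147
finger_force: 59.8
```

```bash
python3 - <<'E'
from h import *
d=load('w2')
for n,P in (('sq',[(427,164),(553,164),(541,241),(418,241)]),('rd',[(61,177),(151,177),(158,232),(72,232)])):
    W=np.array([p2w(d,*p,.066) for p in P]); print(n,W.round(4).tolist(),W.mean(0).round(4))
    v=W[1]+W[2]-W[0]-W[3]; print(np.linalg.norm(v)/2, np.arctan2(-v[0],v[1]))
print(p2w(d,317,160,.064),p2w(d,316,230,.064),arm.read_state()['contact_force'])
E
```

```text
sq [[0.6349, 0.1144, 0.066], [0.6386, 0.1972, 0.066], [0.6938, 0.1972, 0.066], [0.6899, 0.1107, 0.066]] [0.6643 0.1549 0.066 ]
0.08471609606534782 -0.04458129899917393
rd [[0.6329, -0.1282, 0.066], [0.6356, -0.0684, 0.066], [0.675, -0.0708, 0.066], [0.6723, -0.1308, 0.066]] [ 0.6539 -0.0996  0.066 ]
0.059917375730442056 -0.04458163859273347
[0.62945589 0.04229278 0.064     ] [0.67919008 0.03935466 0.064     ] [-1.15116582 -2.91653602  5.22741735]
```

Call:
jog_arm(series=[{"jaw": 1, "offset": [0, 0, 0], "twist": 0.12}, {"jaw": 1, "offset": [0, 0, 0], "twist": 0.24}, {"jaw": 1, "offset": [0, 0, 0], "twist": 0.36}, {"jaw": 1, "offset": [0, 0, 0], "twist": 0.48}, {"jaw": 1, "offset": [0, 0, 0], "twist": 0.6}])

```text
time: 4.05
eef_pos: [0.6613, 0.0391, 0.0406]
tool_rot: [0.319, 0.948, -0.001, 0.001]
contact_force: [-2.0, -5.7, 6.3]
gripper_width: 0.15
finger_force: 59.9
```

Call:
jog_arm(series=[{"jaw": 1, "offset": [0, 0, 0], "twist": 0.12}, {"jaw": 1, "offset": [0, 0, 0], "twist": 0.22}, {"jaw": 1, "offset": [0, 0, 0], "twist": 0.287}, {"jaw": 1, "offset": [0, 0, 0], "twist": 0.287}, {"jaw": 1, "offset": [0, 0, 0], "twist": 0.287}])

```text
time: 4.55
eef_pos: [0.661, 0.0388, 0.0406]
tool_rot: [0.45, 0.893, -0.001, 0.001]
contact_force: [-3.7, -5.8, 7.2]
gripper_width: 0.152
finger_force: 60.0
```

```bash
python3 - <<'E'
from h import *
s=arm.read_state(); print(s['contact_force'],s['ft_torque'],s['eef_pos'])
d=grab('wrist','w3');e=grab('scene','s3')
for D,n in((d,'w'),(e,'s')): print(n,[w2p(D,[.728,-.078,z]) for z in(.031,)])
f=lambda D,w,h,P: cv2.resize(np.ascontiguousarray(D['frame'][:,:,::-1])[max(0,int(P[1])-h//2):,max(0,int(P[0])-w//2):][:h,:w],(400,400),interpolation=cv2.INTER_CUBIC)
P=w2p(e,[.728,-.078,.031])
cv2.imwrite('pics/c3.png',np.hstack([f(e,60,60,P),cv2.resize(d['frame'][:,:,::-1],(400,400))]))
E
```

```text
[-3.72984862 -5.7650048   7.15640406] [-1.18648206  0.61696886 -0.17168755] [0.66097006 0.03876673 0.04057604]
w [array([290.14906804, 462.88496868])]
s [array([368.94896095, 270.76524065])]
```

View pics/c3.png

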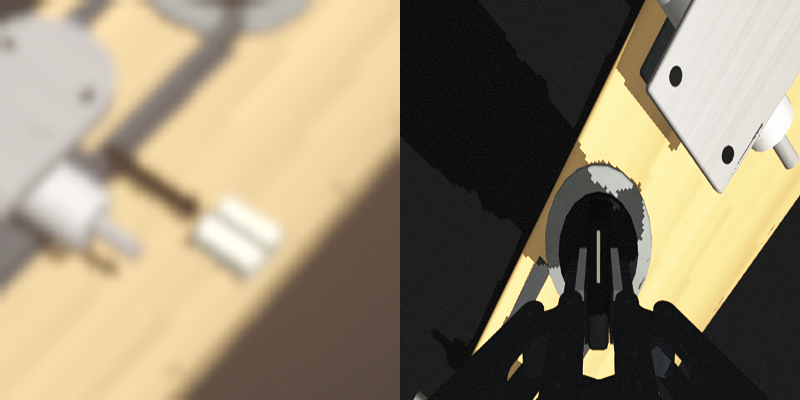

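Call:
jog_arm(series=[{"jaw": -1, "offset": [0, 0, 0], "twist": 0}, {"jaw": -1, "offset": [0, 0, 0], "twist": 0}, {"jaw": -1, "offset": [0, 0, 0], "twist": 0}, {"jaw": -1, "offset": [0, 0, 0], "twist": 0}, {"jaw": -1, "offset": [0, 0, 0], "twist": 0}])

```text
time: 5.15
eef_pos: [0.6609, 0.0414, 0.039]
tool_rot: [0.449, 0.894, 0.0, -0.0]
contact_force: [-0.1, -0.7, 0.2]
gripper_width: 0.977
finger_force: 0.0
```

Call:
jog_arm(series=[{"jaw": -1, "offset": [0, 0, -40], "twist": 0}, {"jaw": -1, "offset": [0, 0, -80], "twist": 0}, {"jaw": -1, "offset": [0, 0, -120], "twist": 0}, {"jaw": -1, "offset": [0, 0, -150], "twist": 0}])

```text
time: 5.55
eef_pos: [0.6618, 0.0413, 0.1924]
tool_rot: [0.449, 0.894, 0.001, 0.001]
contact_force: [0.6, -0.3, 0.6]
gripper_width: 1.0
finger_force: 0.0
```

Call:
jog_arm(series=[{"jaw": -1, "offset": [0, -20, 0], "twist": 0.13}, {"jaw": -1, "offset": [-14, -48, 0], "twist": 0.26}, {"jaw": -1, "offset": [-14, -48, 0], "twist": 0.39}, {"jaw": -1, "offset": [-14, -48, 0], "twist": 0.52}, {"jaw": -1, "offset": [-14, -48, 0], "twist": 0.64}])

```text
time: 6.05
eef_pos: [0.6307, 0.0009, 0.1894]
tool_rot: [0.709, 0.705, 0.0, -0.0]
contact_force: [0.2, 0.0, -1.2]
gripper_width: 1.0
finger_force: 0.0
```

Call:
jog_arm(series=[{"jaw": -1, "offset": [0, 0, 0], "twist": 0}, {"jaw": -1, "offset": [0, 0, 0], "twist": 0}])

```text
time: 6.25
eef_pos: [0.6309, 0.0012, 0.1892]
tool_rot: [0.706, 0.708, 0.0, -0.0]
contact_force: [-0.1, 0.0, -0.6]
gripper_width: 0.996
finger_force: 0.0
```

```bash
python3 - <<'E'
from h import *
d=grab('wrist','w4'); s=arm.read_state(); print(s['eef_pos'])
P=w2p(d,[.728,-.078,.031]); print(P)
x,y=int(P[0])-50,int(P[1])-37; print(x,y)
cv2.imwrite('pics/c4.png',cv2.resize(d['frame'][y:y+75,x:x+100,::-1],(800,600),interpolation=cv2.INTER_CUBIC))
E
```

```text
[0.63084531 0.00124435 0.18923644]
[420.37689641 262.12046837]
370 225
```

View pics/c4.png

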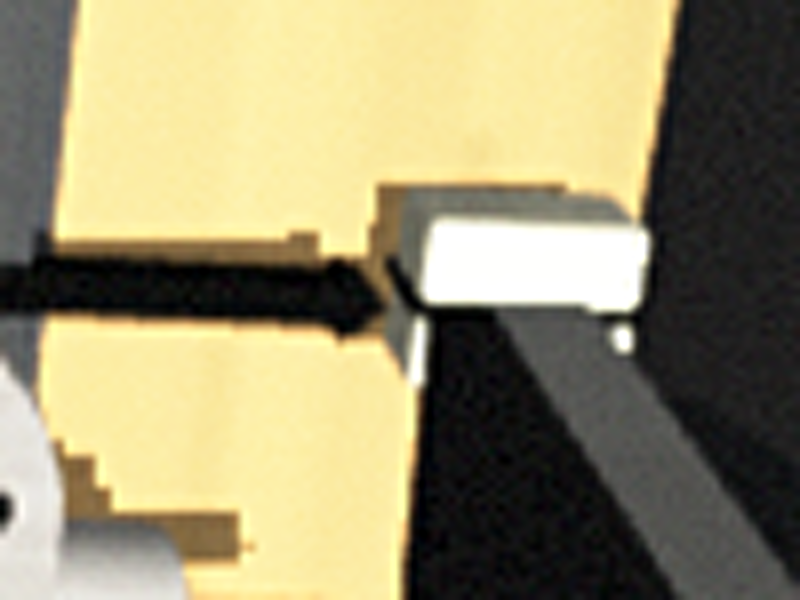

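Pointer tip at (385,302) and line end at (420,310), 8x: in line within about 1 mm. Next is the round riser, starting with a closer measurement.

Call:
jog_arm(series=[{"jaw": -1, "offset": [-20, -40, 0], "twist": 0.07}, {"jaw": -1, "offset": [-40, -80, 0], "twist": 0.14}, {"jaw": -1, "offset": [-60, -120, 0], "twist": 0.2}, {"jaw": -1, "offset": [-80, -160, 0], "twist": 0.268}, {"jaw": -1, "offset": [-90, -181, 0], "twist": 0.268}])

```text
time: 6.8
eef_pos: [0.4466, -0.0897, 0.1893]
tool_rot: [0.795, 0.606, -0.001, -0.0]
contact_force: [0.4, -0.4, 0.6]
gripper_width: 0.999
finger_force: 0.0
```

Call:
jog_arm(series=[{"jaw": -1, "offset": [0, 0, 0], "twist": 0}, {"jaw": -1, "offset": [0, 0, 0], "twist": 0}])

```text
time: 7.0
eef_pos: [0.4503, -0.089, 0.1899]
tool_rot: [0.795, 0.606, 0.001, 0.001]
contact_force: [0.7, -0.0, 0.4]
gripper_width: 1.004
finger_force: 0.0
```

```bash
cat >> h.py <<'E'
def rel(q):
    "offset of world xy,yaw from the tool, in tool mm and twist"
    s=arm.read_state(); M=R.from_quat(s['tool_rot']).as_matrix(); e=s['eef_pos']
    d=np.array(q[:2])-e[:2]; yaw=np.arctan2(M[1,1],M[0,1]); 
    tw=(yaw-q[2]+np.pi/2)%np.pi-np.pi/2
    return (1000*np.array([d@M[:2,0],d@M[:2,1]])).round(1), round(tw,4), e.round(4)
E
python3 - <<'E'
from h import *
d=grab('wrist','w5');H,S,V=sv(d)
u,v=w2p(d,[.4494,-.0338,.012]).astype(int); print(u,v,V[v,u],S[v,u])
for t in (75,100):
    m=blob((V>t)&(S<60),u,v); h=hull(m); print(m.sum(),h.sum())
    q=fit(d,h,outline('round'),np.array([.4494,-.0338,-.268]),0,.012); print(q,rel(q[0]))
E
```

```text
299 116 254 1
7559 7753
(array([ 0.45005389, -0.0331013 , -0.26401983]), np.float64(0.02256026814490142)) (array([ 53.5, -15.5]), np.float64(-0.0031), array([ 0.4509, -0.0888,  0.1898]))
7490 7693
(array([ 0.44984078, -0.03344645, -0.2658178 ]), np.float64(0.015078642922137009)) (array([ 53.1, -15.7]), np.float64(-0.0013), array([ 0.4509, -0.0888,  0.1898]))
```

Call:
jog_arm(series=[{"jaw": -1, "offset": [25, -8, 30], "twist": 0}, {"jaw": -1, "offset": [53.2, -15.6, 70], "twist": 0}, {"jaw": -1, "offset": [53.2, -15.6, 110], "twist": 0}, {"jaw": -1, "offset": [53.2, -15.6, 145], "twist": 0}, {"jaw": -1, "offset": [53.2, -15.6, 160], "twist": 0}])

```text
time: 7.55
eef_pos: [0.4477, -0.0321, 0.0259]
tool_rot: [0.794, 0.608, -0.002, -0.002]
contact_force: [0.2, 0.1, 0.1]
gripper_width: 1.003
finger_force: 0.0
```

Call:
jog_arm(series=[{"jaw": -1, "offset": [0, 0, 10], "twist": 0}, {"jaw": -1, "offset": [0, 0, 20], "twist": 0}, {"jaw": -1, "offset": [0, 0, 28], "twist": 0}, {"jaw": -1, "offset": [0, 0, 31], "twist": 0}, {"jaw": -1, "offset": [0, 0, 31], "twist": 0}])

```text
time: 8.05
eef_pos: [0.4492, -0.0335, -0.0016]
tool_rot: [0.795, 0.606, 0.0, 0.0]
contact_force: [-0.2, -0.1, 0.0]
gripper_width: 1.004
finger_force: 0.0
```

Call:
jog_arm(series=[{"jaw": 1, "offset": [0, 0, 0], "twist": 0}, {"jaw": 1, "offset": [0, 0, 0], "twist": 0}, {"jaw": 1, "offset": [0, 0, 0], "twist": 0}, {"jaw": 1, "offset": [0, 0, 0], "twist": 0}, {"jaw": 1, "offset": [0, 0, 0], "twist": 0}])

```text
time: 8.55
eef_pos: [0.4497, -0.0336, -0.0006]
tool_rot: [0.795, 0.606, 0.001, 0.001]
contact_force: [-0.2, -0.1, 5.5]
gripper_width: 0.633
finger_force: 63.3
```

```bash
python3 - <<'E'
from h import *
s=arm.read_state();print(s['contact_force'],s['finger_force'],s['gripper_width'],rel([.6539,-.0998,-.0446]))
E
```

```text
[-0.20259118 -0.07106972  5.48512612] 63.258315324783325 0.6332714531963054 (array([ -9.7, 214.4]), np.float64(-0.2235), array([ 0.4497, -0.0336, -0.0006]))
```

Call:
jog_arm(series=[{"jaw": 1, "offset": [0, 0, -20], "twist": 0}, {"jaw": 1, "offset": [0, 0, -60], "twist": 0}, {"jaw": 1, "offset": [0, 0, -100], "twist": 0}, {"jaw": 1, "offset": [0, 0, -130], "twist": 0}, {"jaw": 1, "offset": [0, 0, -130], "twist": 0}])

```text
time: 9.05
eef_pos: [0.4524, -0.0338, 0.133]
tool_rot: [0.795, 0.606, 0.004, 0.003]
contact_force: [1.3, -0.9, -1.7]
gripper_width: 0.632
finger_force: 64.3
```

```bash
python3 - <<'E'
from h import *
s=arm.read_state();print(s['contact_force'],s['finger_force'],s['gripper_width'],s['eef_pos'])
d=load('w4'); 
q=[.6536,-.114,-.0446]; c,s_=np.cos(q[2]),np.sin(q[2])
hl=np.array([[a,b] for a in(-.0197,.0197) for b in(-.03,.03)])
im=d['frame'][:,:,::-1].copy()
def refine(d,q):
    g=cv2.cvtColor(np.ascontiguousarray(d['frame']),cv2.COLOR_RGB2GRAY); out=[]
    for p in poly(d,hl,np.array(q),.066):
        u,v=np.round(p).astype(int)
        w=g[max(0,v-9):v+10,max(0,u-9):u+10].astype(float)
        if w.shape!=(19,19) : out.append(None); continue
        k=w<110; n,l,st,cc=cv2.connectedComponentsWithStats(k.astype(np.uint8))
        i=[j for j in range(1,n) if 6<st[j,4]<90 and st[j,2]<14 and st[j,3]<14]
        out.append([(p2w(d,u-9+cc[j][0],v-9+cc[j][1],.066)[:2].round(4).tolist(),st[j,4]) for j in i]+[p.round(0).tolist()])
    return out
for o in refine(d,q): print(o)
print('w1')
for o in refine(load('w1'),[.6539,-.0998,-.0446]): print(o)
e=grab('scene','s5')
f=grab('side','e5')
cr=lambda D,P,w,h,W,Hh: cv2.resize(D['frame'][int(P[1])-h//2:int(P[1])+h//2,int(P[0])-w//2:int(P[0])+w//2,::-1],(W,Hh),interpolation=cv2.INTER_CUBIC)
for D,n in ((e,'scene'),(f,'side')):
    for qq,nm,kd in ((q,'rd','round'),([.665,.155,-.0446],'sq','square')):
        pass
np.save('q.npy',q)
E
```

```text
[ 1.26622842 -0.8643807  -1.68916308] 64.27269458770752 0.6323022327591604 [ 0.45237308 -0.03376134  0.13297372]
[([0.632, -0.143], np.int32(30)), [319.0, 345.0]]
[([0.6349, -0.0833], np.int32(33)), [322.0, 286.0]]
[([0.6711, -0.1449], np.int32(27)), [362.0, 347.0]]
[([0.6737, -0.085], np.int32(34)), [368.0, 288.0]]
w1
[([0.6324, -0.1291], np.int32(21)), [311.0, 284.0]]
[([0.6272, -0.063], np.int32(23)), ([0.6354, -0.0687], np.int32(22)), [314.0, 233.0]]
[([0.6716, -0.1308], np.int32(20)), [347.0, 285.0]]
[([0.6745, -0.0707], np.int32(24)), [351.0, 235.0]]
```

Call:
jog_arm(series=[{"jaw": 1, "offset": [-5, 40, 0], "twist": -0.05}, {"jaw": 1, "offset": [-10, 85, 0], "twist": -0.1}, {"jaw": 1, "offset": [-15, 130, 0], "twist": -0.15}, {"jaw": 1, "offset": [-20, 175, 0], "twist": -0.2}, {"jaw": 1, "offset": [-23.7, 217.3, 0], "twist": -0.2235}])

```text
time: 9.65
eef_pos: [0.6523, -0.1145, 0.1252]
tool_rot: [0.722, 0.692, -0.001, -0.002]
contact_force: [1.3, 0.1, -0.1]
gripper_width: 0.634
finger_force: 64.2
```

Call:
jog_arm(series=[{"jaw": 1, "offset": [0, 0, 10], "twist": 0}, {"jaw": 1, "offset": [0, 0, 25], "twist": 0}, {"jaw": 1, "offset": [0, 0, 40], "twist": 0}, {"jaw": 1, "offset": [0, 0, 50], "twist": 0}, {"jaw": 1, "offset": [0, 0, 50], "twist": 0}])

```text
time: 10.15
eef_pos: [0.6492, -0.1133, 0.0745]
tool_rot: [0.723, 0.691, -0.002, -0.003]
contact_force: [-0.8, -0.4, -2.5]
gripper_width: 0.635
finger_force: 64.2
```

```bash
python3 - <<'E'
from h import *
s=arm.read_state();print(s['contact_force'],rel([.6530,-.1141,-.0446]))
d=grab('wrist','w6'); e=grab('scene','s6')
a=d['frame'][:,:,::-1]; P=w2p(e,[.653,-.114,.07]).astype(int); print(P)
b=cv2.resize(e['frame'][P[1]-38:P[1]+37,P[0]-50:P[0]+50,::-1],(400,300),interpolation=cv2.INTER_CUBIC)
cv2.imwrite('pics/c6.png',np.hstack([cv2.resize(a,(400,300)),b]))
E
```

```text
[-0.83427372 -0.38762683 -2.5173933 ] (array([-0.7,  3.8]), np.float64(0.0001), array([ 0.6492, -0.1133,  0.0745]))
[337 255]
```

View pics/c6.png

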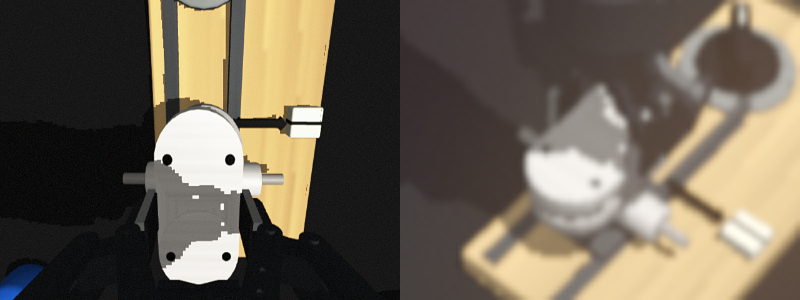

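Wrist view shows the riser above the plate, ends and sides roughly flush. Settle, then lower the last bit.

Call:
jog_arm(series=[{"jaw": 1, "offset": [0, 0, 0], "twist": 0}, {"jaw": 1, "offset": [0, 0, 4], "twist": 0}, {"jaw": 1, "offset": [0, 0, 8], "twist": 0}, {"jaw": 1, "offset": [0, 0, 11], "twist": 0}, {"jaw": 1, "offset": [0, 0, 13], "twist": 0}])

```text
time: 10.75
eef_pos: [0.652, -0.1138, 0.0655]
tool_rot: [0.723, 0.691, -0.0, -0.0]
contact_force: [-4.4, 1.4, 9.8]
gripper_width: 0.637
finger_force: 65.4
```

Call:
jog_arm(series=[{"jaw": 1, "offset": [0, 0, 0], "twist": 0}, {"jaw": 1, "offset": [0, 0, 0], "twist": 0}, {"jaw": 1, "offset": [0, 0, 0.5], "twist": 0}, {"jaw": 1, "offset": [0, 0, 0.5], "twist": 0}])

```text
time: 11.15
eef_pos: [0.6522, -0.1139, 0.0655]
tool_rot: [0.723, 0.691, 0.0, 0.0]
contact_force: [-2.0, -1.0, 4.7]
gripper_width: 0.636
finger_force: 64.8
```

```bash
python3 - <<'E'
from h import *
s=arm.read_state();print(s['contact_force'],s['ft_torque'],rel([.6530,-.1141,-.0446]))
E
```

```text
[-1.95803492 -0.98626371  4.73009818] [0.10001619 0.5090319  0.00113118] (array([-0.2,  0.8]), np.float64(0.0001), array([ 0.6522, -0.1139,  0.0655]))
```

Call:
jog_arm(series=[{"jaw": -1, "offset": [0, 0, 0], "twist": 0}, {"jaw": -1, "offset": [0, 0, 0], "twist": 0}, {"jaw": -1, "offset": [0, 0, 0], "twist": 0}, {"jaw": -1, "offset": [0, 0, 0], "twist": 0}, {"jaw": -1, "offset": [0, 0, 0], "twist": 0}])

```text
time: 11.65
eef_pos: [0.6522, -0.1139, 0.0646]
tool_rot: [0.723, 0.691, -0.0, -0.0]
contact_force: [0.7, -0.3, -0.2]
gripper_width: 0.997
finger_force: 0.0
```

Call:
jog_arm(series=[{"jaw": -1, "offset": [0, 0, -20], "twist": 0}, {"jaw": -1, "offset": [0, 0, -50], "twist": 0}, {"jaw": -1, "offset": [0, 0, -90], "twist": 0}, {"jaw": -1, "offset": [0, 0, -125], "twist": 0}, {"jaw": -1, "offset": [0, 0, -125], "twist": 0}])

```text
time: 12.15
eef_pos: [0.6556, -0.1144, 0.1969]
tool_rot: [0.723, 0.691, 0.004, 0.005]
contact_force: [0.5, -0.2, 0.5]
gripper_width: 1.003
finger_force: 0.0
```

```bash
python3 - <<'E'
from h import *
s=arm.read_state();print(s['eef_pos'])
d=grab('wrist','w7');H,S,V=sv(d)
u,v=w2p(d,[.653,-.1,.078]).astype(int); m=(V>90)&(S<45)
m=cv2.morphologyEx(m.astype(np.uint8),cv2.MORPH_OPEN,np.ones((25,25))); m=hull(blob(m,u,v))
print(u,v,m.sum(),fit(d,m,outline('round'),np.array([.653,-.114,-.045]),.066,.078))
cv2.imwrite('pics/w7b.png',np.hstack([d['frame'][:,170:490,::-1],cv2.merge([m*255]*3)[:,170:490]]))
# square riser rough: from scene & side
print(rel([.478,-.365,.33]))
E
```

```text
[ 0.65558259 -0.11443855  0.19690523]
311 174 11234 (array([ 0.65375081, -0.11296231, -0.07579063]), np.float64(0.19212295869356388))
(array([-258.4, -165. ]), np.float64(-0.3745), array([ 0.6543, -0.1142,  0.1938]))
```

View pics/w7b.png

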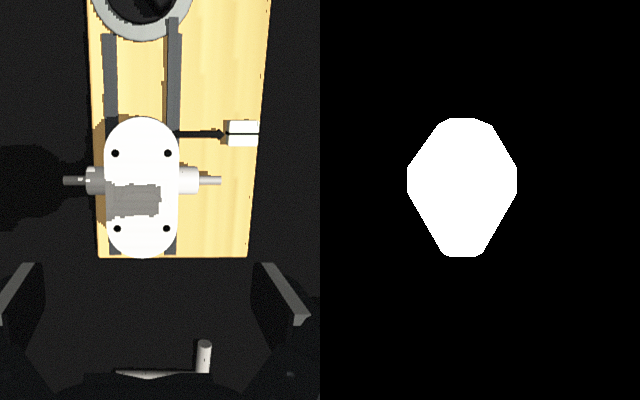

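Wrist view: the riser covers the plate (holes at (285,153), (338,153), (287,229), (336,228)), and the pointer and line are both at v≈133, so they are in line. Now to the square riser.

Call:
jog_arm(series=[{"jaw": -1, "offset": [-35, -18, 0], "twist": -0.07}, {"jaw": -1, "offset": [-75, -39, 0], "twist": -0.14}, {"jaw": -1, "offset": [-115, -60, 0], "twist": -0.21}, {"jaw": -1, "offset": [-155, -81, 0], "twist": -0.28}, {"jaw": -1, "offset": [-190, -100, 0], "twist": 0}])

```text
time: 12.7
eef_pos: [0.5418, -0.3005, 0.1881]
tool_rot: [0.677, 0.736, -0.0, -0.001]
contact_force: [0.4, -0.1, 0.0]
gripper_width: 0.998
finger_force: 0.0
```

Call:
jog_arm(series=[{"jaw": -1, "offset": [-40, -22, 0], "twist": -0.1}, {"jaw": -1, "offset": [-80, -44, 0], "twist": -0.2}, {"jaw": -1, "offset": [-118, -65, 0], "twist": -0.34}, {"jaw": -1, "offset": [-118, -65, 0], "twist": -0.36}, {"jaw": -1, "offset": [-118, -65, 0], "twist": -0.36}])

```text
time: 13.2
eef_pos: [0.4878, -0.4229, 0.188]
tool_rot: [0.535, 0.845, 0.0, -0.001]
contact_force: [1.7, 0.2, -0.1]
gripper_width: 0.998
finger_force: 0.0
```

```bash
python3 - <<'E'
from h import *
d=load('w7'); W=np.array([p2w(d,170+a,b,.078) for a,b in((115,153),(168,153),(117,229),(166,228))]); print(W.round(4),W.mean(0))
d=grab('wrist','w8');H,S,V=sv(d)
u,v=w2p(d,[.478,-.365,.012]).astype(int); print(u,v,V[v,u],S[v,u])
for t in (75,110):
    m=blob((V>t)&(S<60),u,v); h=hull(m); print(m.sum(),h.sum())
    q=fit(d,h,outline('square'),np.array([.478,-.365,.33]),0,.012); print(q,rel(q[0]))
g=load('scene0')
print('T',[p2w(g,a,b,.016).round(3) for a,b in((260,330),(289,354),(276,374),(306,344))],'wheel',p2w(g,248,253,.044).round(3))
E
```

```text
[[ 0.6344 -0.083   0.078 ]
 [ 0.6737 -0.0848  0.078 ]
 [ 0.6317 -0.1436  0.078 ]
 [ 0.6705 -0.1446  0.078 ]] [ 0.65258154 -0.11400557  0.078     ]
335 112 255 0
212861 253644
(array([ 0.43980522, -0.33293273,  0.4507537 ]), np.float64(0.9707503430004258)) (array([101.3,  -5.8]), np.float64(-0.007), array([ 0.4885, -0.4219,  0.1883]))
6639 6824
(array([ 0.47766198, -0.36356774,  0.3430522 ]), np.float64(0.043783862937472495)) (array([57.3, 15.3]), np.float64(0.1007), array([ 0.4885, -0.4219,  0.1883]))
T [array([ 0.616, -0.362,  0.016]), array([ 0.705, -0.362,  0.016]), array([ 0.712, -0.411,  0.016]), array([ 0.72 , -0.322,  0.016])] wheel [ 0.451 -0.235  0.044]
```

```bash
python3 - <<'E'
from h import *
d=load('w8');H,S,V=sv(d)
for t in (140,180,215):
    m=blob((V>t)&(S<60),335,112); h=hull(m); r=cv2.minAreaRect(np.argwhere(m)[:,::-1].astype(np.float32))
    B=np.array([p2w(d,*p,.012)[:2] for p in cv2.boxPoints(r)]); print(m.sum(),h.sum(),B.mean(0),np.linalg.norm(np.diff(B,axis=0),axis=1),B.round(4).tolist())
    q=fit(d,h,outline('square'),np.array([.478,-.365,.33]),0,.012); print(q,rel(q[0]))
E
```

```text
6550 6768 [ 0.47817213 -0.36365108] [0.08563266 0.05690904 0.08614074] [[0.4639, -0.4142], [0.4366, -0.333], [0.4901, -0.3137], [0.5221, -0.3937]]
(array([ 0.47759625, -0.36354903,  0.34100566]), np.float64(0.03617304001181165)) (array([57.4, 15.2]), np.float64(0.1027), array([ 0.4885, -0.4219,  0.1883]))
6504 6728 [ 0.47808858 -0.36368966] [0.0855048  0.05686372 0.08602394] [[0.4636, -0.4141], [0.4367, -0.333], [0.4902, -0.3138], [0.5219, -0.3938]]
(array([ 0.47781838, -0.36315581,  0.34954415]), np.float64(0.03147268408551074)) (array([57.6, 15.6]), np.float64(0.0942), array([ 0.4885, -0.4219,  0.1883]))
6431 6670 [ 0.47817001 -0.36377889] [0.08496602 0.05670619 0.08547578] [[0.4638, -0.4139], [0.4369, -0.3333], [0.4902, -0.3142], [0.5218, -0.3936]]
(array([ 0.47788769, -0.36362854,  0.34689879]), np.float64(0.024255128013175642)) (array([57.2, 15.5]), np.float64(0.0969), array([ 0.4885, -0.4219,  0.1883]))
```

Call:
jog_arm(series=[{"jaw": -1, "offset": [28, 8, 30], "twist": 0.05}, {"jaw": -1, "offset": [57.3, 15.4, 70], "twist": 0.097}, {"jaw": -1, "offset": [57.3, 15.4, 110], "twist": 0.097}, {"jaw": -1, "offset": [57.3, 15.4, 145], "twist": 0.097}, {"jaw": -1, "offset": [57.3, 15.4, 160], "twist": 0.097}])

```text
time: 13.75
eef_pos: [0.4767, -0.3597, 0.0257]
tool_rot: [0.573, 0.82, 0.0, -0.004]
contact_force: [0.5, 0.5, 0.2]
gripper_width: 1.003
finger_force: 0.0
```

Call:
jog_arm(series=[{"jaw": -1, "offset": [0, 0, 0], "twist": 0}, {"jaw": -1, "offset": [0, 0, 10], "twist": 0}, {"jaw": -1, "offset": [0, 0, 15], "twist": 0}, {"jaw": -1, "offset": [0, 0, 15], "twist": 0}, {"jaw": -1, "offset": [0, 0, 15], "twist": 0}])

```text
time: 14.25
eef_pos: [0.4788, -0.3643, 0.0155]
tool_rot: [0.574, 0.819, -0.0, 0.001]
contact_force: [1.0, -0.5, 0.6]
gripper_width: 0.998
finger_force: 0.0
```

```bash
python3 - <<'E'
from h import *
print(rel([.4779,-.3636,.346]))
E
```

```text
(array([ 1. , -0.6]), np.float64(0.0024), array([ 0.4788, -0.3643,  0.0155]))
```

Call:
jog_arm(series=[{"jaw": -1, "offset": [1, -0.6, 6], "twist": 0.002}, {"jaw": -1, "offset": [1, -0.6, 12], "twist": 0.002}, {"jaw": -1, "offset": [1, -0.6, 16], "twist": 0.002}, {"jaw": -1, "offset": [1, -0.6, 16], "twist": 0.002}, {"jaw": -1, "offset": [1, -0.6, 16], "twist": 0.002}])

```text
time: 14.75
eef_pos: [0.4773, -0.3632, -0.0015]
tool_rot: [0.575, 0.818, 0.0, -0.0]
contact_force: [0.3, 0.2, 0.5]
gripper_width: 1.002
finger_force: 0.0
```

Call:
jog_arm(series=[{"jaw": 1, "offset": [0, 0, 0], "twist": 0}, {"jaw": 1, "offset": [0, 0, 0], "twist": 0}, {"jaw": 1, "offset": [0, 0, 0], "twist": 0}, {"jaw": 1, "offset": [0, 0, 0], "twist": 0}, {"jaw": 1, "offset": [0, 0, 0], "twist": 0}])

```text
time: 15.25
eef_pos: [0.4779, -0.3637, -0.0005]
tool_rot: [0.575, 0.818, -0.0, 0.001]
contact_force: [-0.2, 0.2, 4.5]
gripper_width: 0.636
finger_force: 64.4
```

```bash
python3 - <<'E'
from h import *
s=arm.read_state();print(s['contact_force'],s['finger_force'],s['gripper_width'],rel([.4779,-.3636,.346]),rel([.6645,.155,-.0446]))
E
```

```text
[-0.22611515  0.23623006  4.47857861] 64.39138770103455 0.6356528108861133 (array([ 0.1, -0. ]), np.float64(0.0005), array([ 0.4779, -0.3637, -0.0005])) (array([424.5, 351.6]), np.float64(0.3911), array([ 0.4779, -0.3637, -0.0005]))
```

Call:
jog_arm(series=[{"jaw": 1, "offset": [0, 0, -20], "twist": 0}, {"jaw": 1, "offset": [0, 0, -60], "twist": 0}, {"jaw": 1, "offset": [0, 0, -100], "twist": 0}, {"jaw": 1, "offset": [0, 0, -140], "twist": 0}, {"jaw": 1, "offset": [0, 0, -150], "twist": 0}])

```text
time: 15.75
eef_pos: [0.4795, -0.3648, 0.1536]
tool_rot: [0.575, 0.818, -0.0, 0.004]
contact_force: [1.2, -0.3, -0.9]
gripper_width: 0.635
finger_force: 63.9
```

Call:
jog_arm(series=[{"jaw": 1, "offset": [20, 20, 0], "twist": 0}, {"jaw": 1, "offset": [52, 52, 0], "twist": 0}, {"jaw": 1, "offset": [86, 86, 0], "twist": 0}, {"jaw": 1, "offset": [120, 120, 0], "twist": 0}, {"jaw": 1, "offset": [154, 154, 0], "twist": 0}])

```text
time: 16.25
eef_pos: [0.5695, -0.1643, 0.147]
tool_rot: [0.575, 0.818, -0.0, -0.001]
contact_force: [0.3, -0.8, -1.2]
gripper_width: 0.633
finger_force: 63.8
```

Call:
jog_arm(series=[{"jaw": 1, "offset": [34, 34, 0], "twist": 0.08}, {"jaw": 1, "offset": [68, 68, 0], "twist": 0.16}, {"jaw": 1, "offset": [102, 102, 0], "twist": 0.24}, {"jaw": 1, "offset": [136, 134, 0], "twist": 0.32}, {"jaw": 1, "offset": [162, 158, 0], "twist": 0.391}])

```text
time: 16.75
eef_pos: [0.6634, 0.0429, 0.1465]
tool_rot: [0.723, 0.691, -0.001, -0.001]
contact_force: [0.3, -0.8, -1.8]
gripper_width: 0.635
finger_force: 63.8
```

Call:
jog_arm(series=[{"jaw": 1, "offset": [0, 0, 0], "twist": 0}, {"jaw": 1, "offset": [0, 0, 0], "twist": 0}, {"jaw": 1, "offset": [0, 0, 0], "twist": 0}])

```text
time: 17.05
eef_pos: [0.6626, 0.039, 0.1475]
tool_rot: [0.723, 0.691, -0.001, -0.001]
contact_force: [-0.4, -0.1, -1.7]
gripper_width: 0.637
finger_force: 63.9
```

```bash
python3 - <<'E'
from h import *
s=arm.read_state();print(s['contact_force'],s['gripper_width'],s['eef_pos'])
d=grab('wrist','w9'); g=cv2.cvtColor(np.ascontiguousarray(d['frame']),cv2.COLOR_RGB2GRAY)
q=np.array([.6645,.155,-.0446]); print(poly(d,outline('square'),q,.066).round(0).tolist())
w2=load('w2'); Hh=np.array([p2w(w2,*p,.066) for p in((444,177),(535,177),(524,232),(438,232))]); print(Hh.round(4).tolist(),Hh.mean(0).round(4))
for P in Hh:
    u,v=np.round(w2p(d,P)).astype(int); w=g[max(v-9,0):v+10,u-9:u+10]
    n,l,st,cc=cv2.connectedComponentsWithStats((w<110).astype(np.uint8))
    print((u,v),[(p2w(d,u-9+cc[j][0],max(v-9,0)+cc[j][1],.066).round(4).tolist(),int(st[j,4])) for j in range(1,n)])
H,S,V=sv(d);m=(V>110)&(S<45); u,v=w2p(d,q[:2].tolist()+[.066]).astype(int)
m=cv2.morphologyEx(m.astype(np.uint8),cv2.MORPH_OPEN,np.ones((41,41))); m=blob(m,u,v); print(m.sum(),fit(d,hull(m),outline('square'),q,.0655,.066))
E
```

```text
[-0.3538439  -0.05864253 -1.71619518] 0.6368865469889791 [0.66256991 0.03896281 0.14747263]
[[364.0, -72.0], [259.0, -71.0], [266.0, 92.0], [358.0, 92.0]]
[[0.6443, 0.1262, 0.066], [0.647, 0.1866, 0.066], [0.6863, 0.1844, 0.066], [0.6837, 0.1244, 0.066]] [0.6653 0.1554 0.066 ]
(np.int64(280), np.int64(71)) [([0.6443, 0.1261, 0.066], 90)]
(np.int64(277), np.int64(-47)) [([0.6443, 0.1261, 0.066], 90), ([0.6405, 0.1135, 0.066], 38), ([0.6379, 0.0705, 0.066], 750), ([0.631, 0.0359, 0.066], 93), ([0.6354, 0.0259, 0.066], 2), ([0.6356, 0.0237, 0.066], 1), ([0.6273, -0.0185, 0.066], 1), ([0.6345, -0.0188, 0.066], 1), ([0.6283, -0.0234, 0.066], 1), ([0.634, -0.0253, 0.066], 1), ([0.6273, -0.0275, 0.066], 1), ([0.6259, -0.0444, 0.066], 1), ([0.6326, -0.0439, 0.066], 1), ([0.6322, -0.0491, 0.066], 1), ([0.6333, -0.0508, 0.066], 3), ([0.633, -0.0579, 0.066], 1), ([0.6244, -0.0671, 0.066], 156), ([0.6315, -0.0687, 0.066], 3), ([0.6202, -0.076, 0.066], 2)]
(np.int64(349), np.int64(-46)) [([0.6901, 0.1334, 0.066], 49), ([0.6833, 0.1243, 0.066], 91), ([0.682, 0.0603, 0.066], 208), ([0.6816, 0.009, 0.066], 1), ([0.685, 0.0058, 0.066], 1), ([0.685, 0.0012, 0.066], 1), ([0.6848, -0.0097, 0.066], 1), ([0.6808, -0.0485, 0.066], 2), ([0.6875, -0.07, 0.066], 29)]
(np.int64(347), np.int64(71)) [([0.6833, 0.1243, 0.066], 91)]
7687 (array([ 0.66559471,  0.15581243, -0.0441362 ]), np.float64(0.0794843049327354))
```

Call:
jog_arm(series=[{"jaw": 1, "offset": [30, 0, 0], "twist": 0}, {"jaw": 1, "offset": [70, -1, 0], "twist": 0}, {"jaw": 1, "offset": [105, -2, 10], "twist": 0}, {"jaw": 1, "offset": [116.3, -2.8, 30], "twist": 0}, {"jaw": 1, "offset": [116.3, -2.8, 50], "twist": 0}])

```text
time: 17.6
eef_pos: [0.6661, 0.1573, 0.0989]
tool_rot: [0.722, 0.692, 0.001, 0.0]
contact_force: [-0.2, -0.1, -2.3]
gripper_width: 0.631
finger_force: 63.9
```

Call:
jog_arm(series=[{"jaw": 1, "offset": [0, 0, 10], "twist": 0}, {"jaw": 1, "offset": [0, 0, 18], "twist": 0}, {"jaw": 1, "offset": [0, 0, 18], "twist": 0}, {"jaw": 1, "offset": [0, 0, 18], "twist": 0}, {"jaw": 1, "offset": [0, 0, 18], "twist": 0}])

```text
time: 18.1
eef_pos: [0.6669, 0.1558, 0.0822]
tool_rot: [0.723, 0.691, 0.001, 0.001]
contact_force: [-0.2, -0.8, -1.4]
gripper_width: 0.63
finger_force: 63.8
```

```bash
python3 - <<'E'
from h import *
s=arm.read_state();print(s['contact_force'],s['gripper_width'],rel([.6650,.1553,-.0446]))
E
```

```text
[-0.19939542 -0.83922623 -1.38081505] 0.6296470064626469 (array([-0.6, -1.8]), np.float64(-0.0007), array([0.6669, 0.1558, 0.0822]))
```

Call:
jog_arm(series=[{"jaw": 1, "offset": [0, 0, 5], "twist": 0}, {"jaw": 1, "offset": [0, 0, 10], "twist": 0}, {"jaw": 1, "offset": [0, 0, 12], "twist": 0}, {"jaw": 1, "offset": [0, 0, 12], "twist": 0}, {"jaw": 1, "offset": [0, 0, 12], "twist": 0}])

```text
time: 18.6
eef_pos: [0.6659, 0.1563, 0.0686]
tool_rot: [0.723, 0.691, -0.0, -0.0]
contact_force: [0.0, 0.4, -1.0]
gripper_width: 0.63
finger_force: 63.9
```

Call:
jog_arm(series=[{"jaw": 1, "offset": [0, 0, 0], "twist": 0}, {"jaw": 1, "offset": [0, 0, 0], "twist": 0}])

```text
time: 18.8
eef_pos: [0.6661, 0.1563, 0.069]
tool_rot: [0.723, 0.691, 0.0, 0.0]
contact_force: [1.4, -0.2, -1.5]
gripper_width: 0.635
finger_force: 63.9
```

```bash
python3 - <<'E'
from h import *
s=arm.read_state();print(s['contact_force'],s['gripper_width'],rel([.6650,.1553,-.0446]))
E
```

```text
[ 1.37167363 -0.22342791 -1.48072063] 0.6349910475107436 (array([-1.1, -1.1]), np.float64(0.0002), array([0.6661, 0.1563, 0.069 ]))
```

Call:
jog_arm(series=[{"jaw": 1, "offset": [-1, -1, 1], "twist": 0}, {"jaw": 1, "offset": [-1, -1, 2.5], "twist": 0}, {"jaw": 1, "offset": [-1, -1, 3.7], "twist": 0}, {"jaw": 1, "offset": [-1, -1, 3.7], "twist": 0}, {"jaw": 1, "offset": [-1, -1, 3.7], "twist": 0}])

```text
time: 19.3
eef_pos: [0.6649, 0.1552, 0.0656]
tool_rot: [0.723, 0.691, 0.0, 0.0]
contact_force: [-1.6, -1.6, 1.7]
gripper_width: 0.633
finger_force: 64.3
```

```bash
python3 - <<'E'
from h import *
s=arm.read_state();print(s['contact_force'],s['gripper_width'],rel([.6650,.1553,-.0446]))
E
```

```text
[-1.57753275 -1.60494567  1.69193546] 0.6334897723661481 (array([0.1, 0.1]), np.float64(0.0), array([0.6649, 0.1552, 0.0656]))
```

In contact, centred. Release, retreat, verify numerically.

Call:
jog_arm(series=[{"jaw": -1, "offset": [0, 0, 0], "twist": 0}, {"jaw": -1, "offset": [0, 0, 0], "twist": 0}, {"jaw": -1, "offset": [0, 0, 0], "twist": 0}, {"jaw": -1, "offset": [0, 0, 0], "twist": 0}, {"jaw": -1, "offset": [0, 0, 0], "twist": 0}])

```text
time: 19.8
eef_pos: [0.665, 0.1553, 0.065]
tool_rot: [0.723, 0.691, 0.0, 0.0]
contact_force: [0.3, -0.1, -0.0]
gripper_width: 0.998
finger_force: 0.0
```

Call:
jog_arm(series=[{"jaw": -1, "offset": [0, 0, -20], "twist": 0}, {"jaw": -1, "offset": [0, 0, -50], "twist": 0}, {"jaw": -1, "offset": [0, 0, -90], "twist": 0}, {"jaw": -1, "offset": [0, 0, -130], "twist": 0}, {"jaw": -1, "offset": [0, 0, -130], "twist": 0}])

```text
time: 20.3
eef_pos: [0.6684, 0.1561, 0.2032]
tool_rot: [0.723, 0.691, 0.006, 0.003]
contact_force: [0.7, 0.3, 0.2]
gripper_width: 1.001
finger_force: 0.0
```

Call:
jog_arm(series=[{"jaw": -1, "offset": [-40, 0, 0], "twist": 0}, {"jaw": -1, "offset": [-80, 0, -10], "twist": 0}, {"jaw": -1, "offset": [-100, 0, -30], "twist": 0}, {"jaw": -1, "offset": [-100, 0, -40], "twist": 0}, {"jaw": -1, "offset": [-100, 0, -40], "twist": 0}])

```text
time: 20.8
eef_pos: [0.6615, 0.0551, 0.2371]
tool_rot: [0.723, 0.691, 0.002, 0.001]
contact_force: [0.7, 0.9, -0.6]
gripper_width: 1.0
finger_force: 0.0
```

Call:
jog_arm(series=[{"jaw": -1, "offset": [0, 0, 0], "twist": 0}, {"jaw": -1, "offset": [0, 0, 0], "twist": 0}, {"jaw": -1, "offset": [0, 0, 0], "twist": 0}])

```text
time: 21.1
eef_pos: [0.66, 0.0565, 0.2338]
tool_rot: [0.722, 0.692, -0.001, -0.001]
contact_force: [-0.4, 0.3, 0.2]
gripper_width: 0.998
finger_force: 0.0
```

```bash
python3 - <<'E'
from h import *
s=arm.read_state(); print(s['eef_pos'],s['gripper_width'],s['finger_force'])
d=grab('wrist','w10');H,S,V=sv(d); g=cv2.cvtColor(np.ascontiguousarray(d['frame']),cv2.COLOR_RGB2GRAY)
for nm,q,hx,hy,kd in (('sq',[.665,.1553,-.0446],.0197,.03,'square'),('rd',[.653,-.1141,-.0446],.0197,.03,'round')):
    hl=np.array([[a,b] for a in(-hx,hx) for b in(-hy,hy)])
    for p in poly(d,hl,np.array(q),.078):
        u,v=np.round(p).astype(int)
        if v<9 or v>390: print(nm,'out',u,v); continue
        n,l,st,cc=cv2.connectedComponentsWithStats((g[v-9:v+10,u-9:u+10]<110).astype(np.uint8))
        print(nm,(int(u),int(v)),[(p2w(d,u-9+cc[j][0],v-9+cc[j][1],.078).round(4).tolist(),int(st[j,4])) for j in range(1,n)])
    m=((V>120)&(S<45)).astype(np.uint8); m=cv2.morphologyEx(m,cv2.MORPH_OPEN,np.ones((31,31)))
    u,v=w2p(d,[q[0],q[1]+(.0 if nm=='sq' else .02),.078]).astype(int)
    m=blob(m,u,v); print(m.sum(),fit(d,hull(m),outline(kd),np.array(q),.058,.078))
# clip / bystanders: compare start and end scene
e=grab('side','e10'); a=load('side0')
df=cv2.absdiff(np.ascontiguousarray(e['frame']),np.ascontiguousarray(a['frame'])).max(2)
for nm,P,r in (('saucer',(362,302),28),('wheel',(339,158),12),('slot',(328,378),24),('ttool',(268,134),20),('clip',(229,193),7)):
    w=df[P[1]-r:P[1]+r,P[0]-r:P[0]+r]; print(nm,w.mean(),(w>60).mean())
E
```

```text
[0.65996403 0.05647952 0.23379983] 0.9982092146863725 0.0
sq (294, 98) [([0.6439, 0.1258, 0.078], 39)]
sq (293, 16) [([0.6469, 0.1858, 0.078], 47)]
sq (343, 98) [([0.6831, 0.124, 0.078], 37)]
sq (345, 16) [([0.686, 0.184, 0.078], 47)]
6969 (array([ 0.66497107,  0.15615138, -0.01195804]), np.float64(0.0900207646268475))
rd (299, 369) [([0.6315, -0.1431, 0.078], 20), ([0.6288, -0.153, 0.078], 65)]
rd (298, 319) [([0.6266, -0.0743, 0.078], 8), ([0.6342, -0.0831, 0.078], 24)]
rd (337, 369) [([0.6705, -0.1447, 0.078], 17), ([0.6741, -0.1544, 0.078], 72)]
rd (338, 319) [([0.6825, -0.0765, 0.078], 8), ([0.6732, -0.0849, 0.078], 22)]
3565 (array([ 0.65218368, -0.12602028, -0.03715339]), np.float64(0.24455676516329705))
saucer 13.051977040816327 0.0
wheel 21.90972222222222 0.006944444444444444
slot 7.9148550724637685 0.0
ttool 23.444375 0.09375
clip 26.066326530612244 0.05102040816326531
```

```bash
python3 -c "
from plant import arm
print(arm.close_job())"
```

```text
the job is handed in; nothing more can be done
None
```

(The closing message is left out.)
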